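# Hold the amber reference cell in the photometer's beam

## Robot

A 7-joint arm with a two-finger parallel gripper is mounted at the origin on the work surface. World frame = base frame: x ahead of the robot, y to its left, z up, the work surface at z = 0. Lengths are in mm, angles in rad, forces in N, time in s.
With the tool pointing down it reaches from about 400 to 875 mm from the base axis. Payload 6.5 kg.
Tool frame: the origin (TCP) lies on the centre line of the jaws, within the pads' length; the fingertips stand 11 mm ahead of it and the grasp point (between the pads) lies 8 mm behind it (robot.finger_overhang is the distance from the TCP to the fingertips, in mm); z points along the fingers, y is the direction in which the jaws open and shut (so a half turn about z gives the same grasp; the last joint's range is limited). The gripper opens to 88 mm and grips with 3 to 60 N. Pads are 18 mm wide; open, the fingers measure 123 mm over their backs; the gripper's body (75 mm by 187 mm) begins 45 mm behind the grasp point.
Start: joints at [1.114, 0.536, -0.004, 1.538, 0.003, 1.067, -0.071], TCP at [247.599, -600.987, 249.716] pointing down, gripper open.
Joint ranges: [-2.7, 2.7], [-0.37, 2.16], [-1.27, 1.26], [0.24, 2.4], [-1.31, 4.45], [0.19, 1.91], [-2.76, 2.76]. Speed limits (rad/s): [2.39, 2.39, 3.14, 3.14, 3.14, 3.14, 3.14].

## Interface

Orientations are given as a unit quaternion [x, y, z, w].
In Python, from station import robot gives the robot as it stands.
- The arm moves only by the shell command python3 -m crank 'ROWS' [FORCE]. ROWS is JSON, a list that holds one entry, the list of rows, each a list of 5 numbers: the closure, from 0 (fully open) to 1 (shut), then the shift along the tool's x, y, z in m, then the turn about the tool's z in degrees. A call has 1 to 20 rows; each row shifts and turns the pose as measured when the row begins, along the tool's axes as they then stand; what a row does not reach is not made up. A row lasts 1/12 s, in which the tool goes at most 41.7 mm and 7.16 degrees, less where a joint would pass 70% of its speed; a pose out of reach is approached as far as the arm can. A call is refused whole if a number of a shift passes 0.0417 or a number of a turn 7.16, either way. A call with a gripper value outside its range is refused whole. The fingers move at their own pace and stop on an object; FORCE is the grip in N (left out, the last holds). Time passes only in rows, so rows that do not move let the fingers close. It gives the time, the measured TCP pose, the force and the opening at its end, in the units of the state.
- robot.read_state(): the state, without advancing time (a new reading comes with each control period).
- robot.get_image(name): name is "scene" or "top" or "wrist"; returns the picture (400x640x3 uint8, blue, green, red); there is no depth.
- robot.camera_info(name): a dict with "vertical_fov" (degrees; the focal length in pixels is half the picture's height over the tangent of half this angle, whatever the lens; pixels are square), "cx", "cy" (the principal point, pixels), "k1" (the pictures are not rectified: a ray, as slopes to the right and down, at radius r is drawn at 1 + k1 r^2 times it, then the intrinsics apply), "rvec" (rotation vector, rad) and "tvec" (3), from world to camera coordinates, as OpenCV has them. Camera axes: x right, y down, z forward; pixel columns grow to the right and rows downward; lengths in mm; the calibration is good to about 2 mm. A picture is of the moment at which its call begins: read the wrist's pose just before it. camera_info takes no time and is no camera call; for the wrist camera it gives the pose at the moment of the call.
- robot.job_done(): hands the job in, once; it reports no verdict.
The state is a dict: "time_s": time; "joint_pos": joint angles; "qd": joint speeds; "joint_torque": joint torques, N m; "position": TCP position; "tool_rot": TCP orientation; "contact_force": force on the tool from outside, world axes, zero at the start; "ft_torque": the same for the moment, N m; "grip_width": finger opening in mm.
Only numpy, scipy, OpenCV 4.12 (cv2) and the standard library are available. Lean on these libraries where they do the work, as an engineer would, in place of code of your own. Each camera call takes 0.05 s, during which the arm holds its last target. There are 200 camera calls.

## Task

Press the photometer's open lamp-house cover down until its catch clicks and holds it shut by itself, then take the amber glass cell out of the rack, gripping it by its two white frosted faces only and never touching its clear faces. Hold it upright in the gap of the photometer, clear of everything else, so that the beam goes squarely in through one clear face and out through the other, in the lower half of the cell, about midway between the two houses; finish while still holding it still there. Leave the other cells, the flask and the jar where they are.

Things in the scene. Friction and masses are not known exactly. Their poses are not given: they have to be found in the camera images.
- photometer: Open-path photometer, fixed (place and yaw vary): base plate 110 x 300 x 12 mm; navy lamp house, 84 x 95 mm, at its +y end; cream detector house, 84 x 88 mm, top 96 mm above the bench, at its -y end. Between them a 105 mm open gap, into which a dark lens tube stands 10 mm from each side. Origin: on the bench under the middle of the beam; y axis along the beam towards the lamp house, z up.
- beam (a point): Middle of the beam: halfway between the two lens tubes, 65 mm above the bench. The beam is drawn as a thin yellow see-through rod (4 mm thick, cannot be touched) from tube to tube along this frame's y axis (the photometer's axes).
- cover (a joint): Angle of the lamp-house cover, a navy plate 88 x 96 x 5 mm hinged at the house's outer (+y) end: 0 = flat shut, grows opening upward, starts at 0.5 to 0.85 rad. Well open, it stays put; let go nearly shut but short of the catch, it rises to about 0.2. In the last 0.1 rad a sprung ball catch resists (under 6 N at the pad), then snaps and keeps it within 0.02 of shut.
- cover_pad (a point): Centre of the yellow press pad (26 mm disc) on the cover's upper face, 75 mm from the hinge line and 21 mm from the free edge, midway across the width; moves with the cover, whose axes it has. With the cover shut it is 99 mm above the bench.
- cover_hinge (a point): Middle of the cover's hinge line, 94 mm above the bench; the line runs along the photometer's x axis. The pad lies 75 mm from it towards the gap (photometer -y) and 5 mm above it when shut.
- rack: White plastic rack, fixed (place and yaw vary), 70 x 190 mm, its top 28 mm above the bench. Three slots in a row along its y axis, 60 mm apart, each 1.5 mm wider on every side than a cell, floor 8 mm above the bench. Origin: on the bench under its middle.
- amber_cell: The cell to hold: upright amber glass block like a cuvette, 24 mm (x) by 16 mm (y) by 45 mm high, 25 to 50 g. The two 24 mm wide faces (normal to y) are white, frosted: grip these. The two 16 mm wide faces (normal to x; amber between 2 mm frosted edges) are clear, for the light. In one of the three slots (varies), its upper 25 mm above the rack, x along the row. Origin: centre of underside.
- amber_window (a point): Point on the amber cell's centre line 15 mm above its underside, where the beam should pass; the cell's axes.
- green_cell: Bystander: the same cell in green glass, in another slot. Origin: centre of its underside.
- blue_cell: Bystander: the same cell in blue glass, in another slot. Origin: centre of its underside.
- flask: Bystander: small corked glass flask, 56 mm across, 82 mm high, standing loose on the bench. Origin: centre of its underside.
- jar: Bystander: small amber jar with a black lid, 48 mm across, 70 mm high, loose on the bench. Origin: centre of its underside.
Not all that is in view belongs to the job. Of the things that look like the rack, the larger one is meant.

How it is judged:
By the outcome, as a careful person would: the job done as asked, in the order asked, and still so for the second after the job is handed in, while the arm keeps its last pose, push and grip.
It also fails if it takes over 51 s, if anything falls off the work surface, if the arm or the gripper's body presses on something with over 40 N, if the wrist force passes 120 N, or if a joint passes its speed limit or range.

## Working session

There is one attempt and no reset: what is moved stays moved. The work goes in short steps, Python scripts to look and compute and a shell command to move; the robot and the scene stay as the last step left them, time stands still between calls to the robot, and variables do not carry over. Pictures are saved under pics/ and viewed, about 8 in all and at most 12, crops included, and the job is handed in when it is done.

```bash
ls; mkdir -p pics
cat > h.py <<'E'
import numpy as np, cv2
from station import robot
from scipy.spatial.transform import Rotation as R
def cam(n):
    c=robot.camera_info(n); f=200/np.tan(np.radians(c['vertical_fov'])/2)
    return dict(f=f,cx=c['cx'],cy=c['cy'],k1=c['k1'],R=cv2.Rodrigues(np.array(c['rvec'],float))[0],t=np.array(c['tvec'],float).ravel())
def ray(c,u,v):
    d=np.array([(u-c['cx'])/c['f'],(v-c['cy'])/c['f']]); s=d.copy()
    for _ in range(20): s=d/(1+c['k1']*(s@s))
    return -c['R'].T@c['t'], c['R'].T@np.array([s[0],s[1],1])
def onz(c,u,v,z):
    o,d=ray(c,u,v); return o+d*(z-o[2])/d[2]
def proj(c,p):
    q=c['R']@np.array(p,float)+c['t']; s=q[:2]/q[2]; s=s*(1+c['k1']*(s@s)); return s*c['f']+[c['cx'],c['cy']]
def tri(obs):
    A=np.zeros((3,3));b=np.zeros(3)
    for c,u,v in obs:
        o,d=ray(c,u,v); d=d/np.linalg.norm(d); P=np.eye(3)-np.outer(d,d); A+=P;b+=P@o
    x=np.linalg.solve(A,b); return x,[np.linalg.norm(proj(c,x)-[u,v]) for c,u,v in obs]
E
python3 - <<'E'
from h import *
for n in ['scene','top','wrist']:
    c=cam(n); im=robot.get_image(n); cv2.imwrite(f'pics/{n}0.png',im); print(n,c['f'],c['k1'],-c['R'].T@c['t'],c['R'][2])
s=robot.read_state(); print(s)
E
```

```text
pics
scene 498.6916814687947 -0.054104639172982694 [1219.65842087 -774.29579749  781.55476943] [-0.5155172   0.62675743 -0.58430911]
top 496.0223499987074 -0.1520235697454978 [ 409.18053453  -28.84348605 1208.56523851] [ 0.19066477  0.01986736 -0.98145414]
wrist 278.5029236613571 -0.027469898887241165 [ 319.97748495 -571.55907174  382.90899198] [-0.28198922 -0.11417291 -0.95259993]
{'time_s': 0.15, 'joint_pos': array([ 1.11378041,  0.53700025, -0.00443133,  1.53863424,  0.00260543,
        1.06728011, -0.07121738]), 'qd': array([-0.0007307 , -0.00096808, -0.00018437, -0.00133539, -0.0017666 ,
        0.00066093,  0.00091141]), 'joint_torque': array([ 1.39403623e-03, -5.71325862e+01,  9.91727225e-01, -2.51827687e+01,
       -5.62054629e-02,  1.50737388e-02,  9.53581866e-05]), 'position': array([ 247.42995132, -600.57620324,  249.03979448]), 'tool_rot': array([ 9.80963436e-01,  1.94191411e-01, -1.79934117e-04, -6.33060701e-04]), 'contact_force': array([-0.75172825,  0.5597033 ,  0.3472843 ]), 'ft_torque': array([ 0.0068404 , -0.05877025, -0.0286334 ]), 'grip_width': 88.33686930932197}
```

View pics/top0.png

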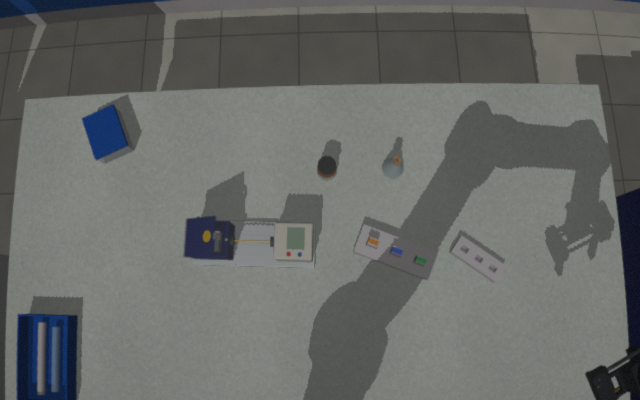

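View pics/scene0.png

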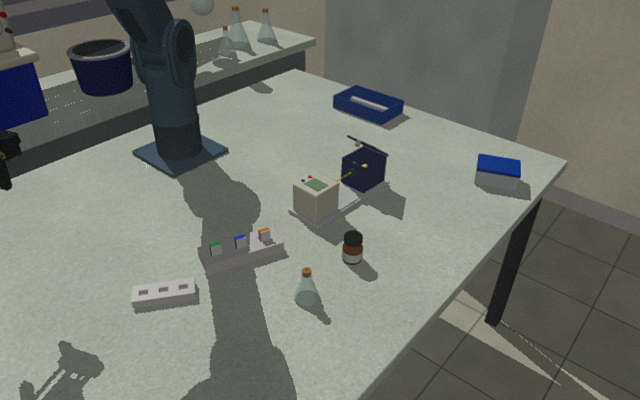

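Top: the lamp house with its yellow pad is at (207,237), detector (293,241), large rack (395,250) with amber (373,241), blue (396,252) and green (420,261), and jar (327,167). The small empty decoy rack is at (477,257). Could be taken for the amber cell: the amber jar (327,167) or the orange cork (397,160). I choose the cell at (373,241) and check it in a crop.

Run:
```python
from h import *
t=cv2.imread('pics/top0.png'); s=cv2.imread('pics/scene0.png')
a=cv2.resize(t[205:285,175:335],None,fx=5,fy=5,interpolation=cv2.INTER_CUBIC)[:, :800]
b=cv2.resize(t[205:285,345:445],None,fx=4,fy=4,interpolation=cv2.INTER_CUBIC)
c=cv2.resize(s[215:275,190:290],None,fx=4,fy=4,interpolation=cv2.INTER_CUBIC)
out=np.zeros((580,800,3),np.uint8); a=cv2.resize(a,(640,320)); out[:320,:640]=a; out[320:560,:400]=cv2.resize(b,(400,320))[30:270]; out[320:560,400:800]=c
cv2.imwrite('pics/crop1.png',out)
d=cv2.resize(s[130:225,280:400],None,fx=6,fy=6,interpolation=cv2.INTER_CUBIC); cv2.imwrite('pics/crop2.png',d)
```

```text
(no output)
```

View pics/crop1.png

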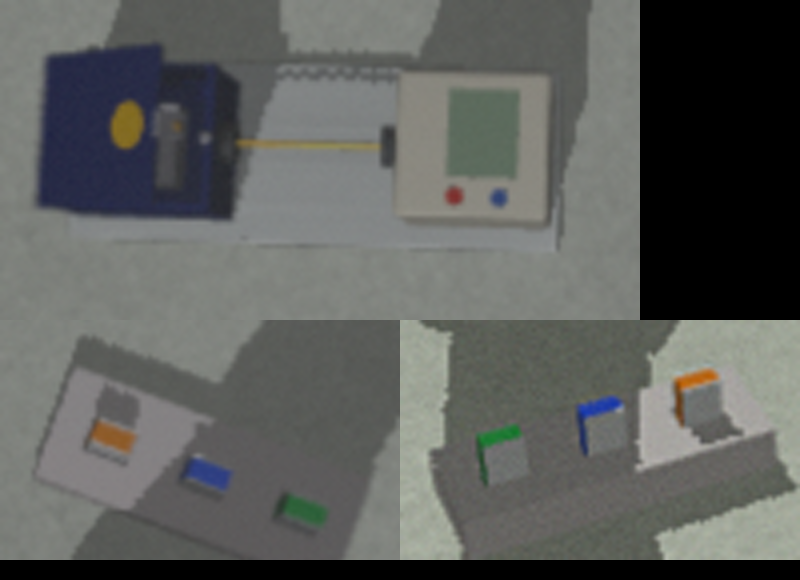

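View pics/crop2.png

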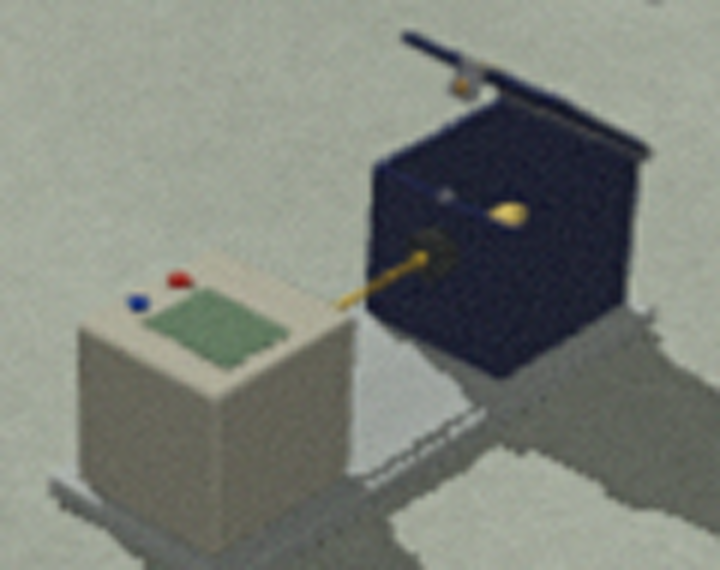

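The crops confirm the amber cell at the +y end of the large rack, its frosted faces (grey) normal to ±(across the row). The cover is open, with the pad at top (206.8,236.3).

Run:
```python
from h import *
from scipy.optimize import least_squares
T=cam('top');S=cam('scene')
tc=lambda U,V:(175+U/4-.4,205+V/4-.4); tb=lambda U,V:(345+U/4-.4,205+(V-290)/4-.4)
sb=lambda U,V:(190+(U-400)/4-.4,215+(V-320)/4-.4); sc=lambda U,V:(280+U/6-.4,130+V/6-.4)
for n,a,b in [('amb',(113,436),(698,379)),('blu',(208,475),(601,406)),('gre',(303,511),(500,435))]:
    print(n,tri([(T,*tb(*a)),(S,*sb(*b))]), onz(T,*tb(*a),53),onz(S,*sb(*b),53))
for n,a,b in [('lamptube',(238,143),(422,257)),('redbtn',(454,196),(179,281)),('blubtn',(499,198),(138,304)),('screen',(483,133),(217,327))]:
    print(n,tri([(T,*tc(*a)),(S,*sc(*b))]))
obs=[(T,tc(398,72),(42,-52.5,96)),(T,tc(551,74),(42,-140.5,96)),(T,tc(548,223),(-42,-140.5,96)),(T,tc(397,216),(-42,-52.5,96)),
(T,tc(238,143),(0,42.5,65)),(T,tc(381,148),(0,-42.5,65)),(S,sc(422,257),(0,42.5,65)),(S,sc(80,328),(-42,-140.5,96)),(S,sc(216,400),(42,-140.5,96)),(S,sc(355,318),(42,-52.5,96)),(S,sc(500,380),(42,52.5,12))]
def W(p,q): c,s=np.cos(p[2]),np.sin(p[2]); return [p[0]+c*q[0]-s*q[1],p[1]+s*q[0]+c*q[1],q[2]]
f=lambda p:np.concatenate([proj(c,W(p,q))-o for c,o,q in obs])
r=least_squares(f,[600,200,0.],x_scale=[100,100,.1],loss='soft_l1'); print(r.x,f(r.x).reshape(-1,2).round(1))
u=tc(127,125)
g=lambda a:proj(T,W(r.x,(0,147.5-75*np.cos(a)+5*np.sin(a),94+75*np.sin(a)+5*np.cos(a))))
for a in np.arange(.4,1,.1): print(a,g(a),u,W(r.x,(0,147.5-75*np.cos(a)+5*np.sin(a),94+75*np.sin(a)+5*np.cos(a))))
```

```text
amb (array([ 529.95968736, -146.51183894,   52.96945194]), [np.float64(0.17353507184967454), np.float64(0.17214995941209155)]) [ 529.68372928 -146.80634491   53.        ] [ 530.26335873 -146.2423775    53.        ]
blu (array([ 505.77197718, -201.2041557 ,   52.47287809]), [np.float64(0.173173939953714), np.float64(0.1749106157623189)]) [ 505.46534241 -201.42916395   53.        ] [ 506.57484122 -201.33630869   53.        ]
gre (array([ 482.84128628, -256.4789311 ,   52.254677  ]), [np.float64(0.11661329919884053), np.float64(0.12029835414759177)]) [ 482.96409799 -256.12241692   53.        ] [ 483.39276518 -257.19142671   53.        ]
lamptube (array([536.65487883, 176.38262641,  65.57549721]), [np.float64(0.11986788845068286), np.float64(0.10204260718951946)])
redbtn (array([501.05672028,  48.43592869,  97.12144629]), [np.float64(0.07744027719176108), np.float64(0.06730726796690077)])
blubtn (array([499.63495699,  23.37565823,  96.63163111]), [np.float64(0.01837490333409035), np.float64(0.016146717688199287)])
screen (array([536.48801732,  31.91038366,  96.86783729]), [np.float64(0.0
[... 443 characters left out ...]
p.float64(538.017429789625), np.float64(218.25333944282784), np.float64(134.3448282047671)]
0.6 [207.31181894 236.38395166] (206.35, 235.85) [np.float64(538.2082914704507), np.float64(222.59375076960276), np.float64(140.47486357917603)]
0.7 [204.4984175  236.02014028] (206.35, 235.85) [np.float64(538.4250844676909), np.float64(227.52386967412076), np.float64(146.14053747924928)]
0.7999999999999999 [201.47357094 235.67394396] (206.35, 235.85) [np.float64(538.6656426573794), np.float64(232.99443603796846), np.float64(151.28524036420004)]
0.8999999999999999 [198.27031244 235.34955533] (206.35, 235.85) [np.float64(538.9275624616029), np.float64(238.95078977036718), np.float64(155.8575680634146)]
```

```bash
cat > go.py <<'E'
# print tool-frame shift (mm) and turn (deg) to reach a target TCP; args x y z toolY_angle_deg
import sys; from h import *
s=robot.read_state(); M=R.from_quat(s['tool_rot']).as_matrix(); p=s['position']
t=np.array([float(a) for a in sys.argv[1:4]]); a=np.degrees(np.arctan2(M[1,1],M[0,1]))
print('t',round(s['time_s'],2),'p',p.round(1),'toolY',a.round(2),'z',M[:,2].round(3),'F',s['contact_force'].round(1),'w',s['grip_width'].round(1))
print('shift tool mm',(M.T@(t-p)).round(1),'turn',-(float(sys.argv[4])-a))
E
python3 -m crank '[[[1,0,0,0,-6.5],[1,0,0,0,-6.5],[1,0,0,0,-6.5],[1,0,0,0,-6.5],[1,0,0,0,-6.5],[1,0,0,0,-6.5],[1,0,0,0,-6.5],[1,0,0,0,-6.5],[1,0,0,0,-6.5],[1,0,0,0,-6.5]]]' 20; python3 go.py 538.2 223 250 -2.5
```

```text
time_s: 0.98
position: [246.4, -598.2, 245.2]
tool_rot: [0.705, 0.709, 0.001, -0.004]
contact_force: [0.1, 0.3, -0.0]
grip_width: 24.1Traceback (most recent call last):
  File "go.py", line 5, in <module>
    print('t',round(s['time_s'],2),'p',p.round(1),'toolY',a.round(2),'z',M[:,2].round(3),'F',s['contact_force'].round(1),'w',s['grip_width'].round(1))
                                                                                                                             ^^^^^^^^^^^^^^^^^^^^^
AttributeError: 'float' object has no attribute 'round'
```

```bash
sed -i "s/s\['grip_width'\].round(1)/round(s['grip_width'],1)/" go.py; python3 go.py 538.2 223 250 -2.5
```

```text
t 0.98 p [ 246.4 -598.2  245.2] toolY 0.37 z [-0.005  0.008 -1.   ] F [ 0.1  0.3 -0. ] w 24.1
shift tool mm [8.193e+02 2.970e+02 1.000e-01] turn 2.8714696561346034
```

```bash
python3 -m crank '[[[1,0.038,0.0135,-0.0005,0.14],[1,0.038,0.0135,-0.0005,0.14],[1,0.038,0.0135,-0.0005,0.14],[1,0.038,0.0135,-0.0005,0.14],[1,0.038,0.0135,-0.0005,0.14],[1,0.038,0.0135,-0.0005,0.14],[1,0.038,0.0135,-0.0005,0.14],[1,0.038,0.0135,-0.0005,0.14],[1,0.038,0.0135,-0.0005,0.14],[1,0.038,0.0135,-0.0005,0.14],[1,0.038,0.0135,-0.0005,0.14],[1,0.038,0.0135,-0.0005,0.14],[1,0.038,0.0135,-0.0005,0.14],[1,0.038,0.0135,-0.0005,0.14],[1,0.038,0.0135,-0.0005,0.14],[1,0.038,0.0135,-0.0005,0.14],[1,0.038,0.0135,-0.0005,0.14],[1,0.038,0.0135,-0.0005,0.14],[1,0.038,0.0135,-0.0005,0.14],[1,0.038,0.0135,-0.0005,0.14]]]'; python3 go.py 538.2 223 250 -2.5
```

```text
time_s: 2.65
position: [530.2, 174.6, 253.1]
tool_rot: [0.728, 0.686, -0.003, -0.003]
contact_force: [0.5, -0.6, -0.1]
grip_width: 0.7
t 2.65 p [530.2 174.6 253.1] toolY -3.41 z [-0.008  0.    -1.   ] F [ 0.5 -0.6 -0.1] w 0.7
shift tool mm [48.8  5.1  3.1] turn -0.9103575635393715
```

```bash
python3 -m crank '[[[1,0.016,0.0017,0.001,-0.3],[1,0.016,0.0017,0.001,-0.3],[1,0.016,0.0017,0.001,-0.3],[1,0,0,0,0]]]'; python3 go.py 538.2 223 250 -2.5
python3 - <<'E'
from h import *
import pickle
c=cam('wrist'); cv2.imwrite('pics/w1.png',robot.get_image('wrist')); pickle.dump(c,open('w1.pkl','wb')); print(-c['R'].T@c['t'],c['R'][2])
E
```

```text
time_s: 2.98
position: [538.0, 236.0, 249.3]
tool_rot: [0.718, 0.696, -0.001, -0.006]
contact_force: [-1.0, -0.2, 0.1]
grip_width: 0.5
t 2.98 p [538.  236.  249.3] toolY -1.85 z [-0.009  0.007 -1.   ] F [-1.  -0.2  0.1] w 0.5
shift tool mm [-13.    0.6  -0.8] turn 0.6546129146082889
[541.05242476 313.11386874 383.82289343] [-0.01770439 -0.29699278 -0.95471558]
```

View pics/w1.png

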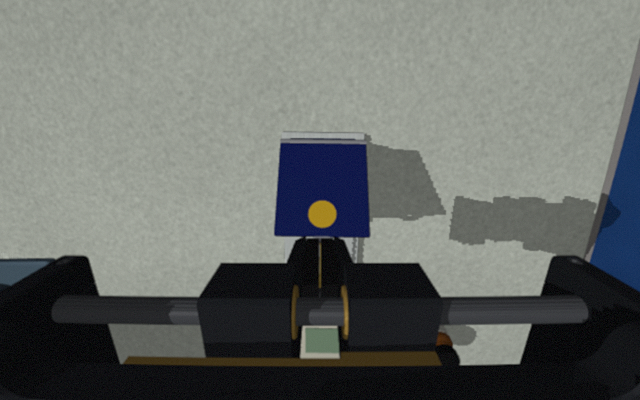

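The wrist view shows the pad at (322,214), the cover's free edge at row 236 and its hinge edge at row 143.

Run:
```python
from h import *
import pickle
c=pickle.load(open('w1.pkl','rb')); print(tri([(c,322,214),(cam('top'),206.35,235.85)]))
for u in((281,143),(366,143)): print(onz(c,*u,99))
for u in((276,236),(369,236)): print(onz(c,*u,155))
```

```text
(array([538.8054497 , 224.13443285, 143.33687061]), [np.float64(0.29473356937423795), np.float64(0.12433119868365033)])
[498.89754162 285.31897472  99.        ]
[584.63060722 282.67456779  99.        ]
[496.68519172 208.61721646 155.        ]
[580.19711021 206.27952638 155.        ]
```

```bash
python3 -m crank '[[[1,-0.004,0,0.018,0.2],[1,-0.004,0,0.018,0.2],[1,-0.003,0,0.018,0.2],[1,-0.002,0,0.018,0],[1,0,0,0,0]]]' 20; python3 go.py 538.3 222 160 -2.5
```

```text
time_s: 3.45
position: [538.0, 214.5, 175.2]
tool_rot: [0.725, 0.689, -0.002, -0.003]
contact_force: [0.4, -0.1, -0.3]
grip_width: 0.4
t 3.45 p [538.  214.5 175.2] toolY -2.86 z [-0.007  0.002 -1.   ] F [ 0.4 -0.1 -0.3] w 0.4
shift tool mm [ 7.5  0.1 15.2] turn -0.3617039844892562
```

```bash
python3 -m crank '[[[1,0.004,0,0.005,0],[1,0.0035,0,0.005,0],[1,0,0,0.005,0],[1,-0.002,0,0.006,0],[1,-0.002,0,0.006,0],[1,-0.002,0,0.006,0]]]' 20; python3 go.py 538 212 130 -2.5
```

```text
time_s: 3.95
position: [540.4, 215.1, 143.8]
tool_rot: [0.726, 0.688, 0.0, -0.001]
contact_force: [-0.5, -0.0, 0.5]
grip_width: 0.3
t 3.95 p [540.4 215.1 143.8] toolY -3.04 z [-0.002  0.003 -1.   ] F [-0.5 -0.   0.5] w 0.3
shift tool mm [-3.2 -2.2 13.8] turn -0.5436531056013991
```

```bash
python3 -m crank '[[[1,-0.0005,-0.001,0.005,0],[1,-0.001,-0.001,0.005,0],[1,-0.001,-0.001,0.005,0],[1,-0.001,0,0.004,0],[1,-0.001,0,0.003,0]]]' 20; python3 go.py 537.6 207 112 -2.5
```

```text
time_s: 4.37
position: [537.4, 210.0, 119.4]
tool_rot: [0.726, 0.688, 0.001, -0.001]
contact_force: [0.8, 0.9, 1.1]
grip_width: 0.5
t 4.37 p [537.4 210.  119.4] toolY -3.07 z [-0.     0.003 -1.   ] F [0.8 0.9 1.1] w 0.5
shift tool mm [-3.   0.4  7.4] turn -0.5660657886491509
```

```bash
python3 -m crank '[[[1,-0.001,0,0.003,0],[1,-0.001,0,0.003,0],[1,0,0,0.003,0],[1,0,0,0.003,0]]]' 20; python3 go.py 537.6 207 109 -2.5
```

```text
time_s: 4.7
position: [537.7, 208.4, 108.7]
tool_rot: [0.726, 0.688, 0.001, -0.001]
contact_force: [-11.9, -7.0, 47.5]
grip_width: 0.4
t 4.7 p [537.7 208.4 108.7] toolY -3.06 z [ 0.001  0.002 -1.   ] F [-11.9  -7.   47.5] w 0.4
shift tool mm [-1.4 -0.  -0.3] turn -0.5621681440984494
```

```bash
python3 -m crank '[[[1,0,0,-0.01,0],[1,0,0,-0.02,0],[1,0,0,-0.02,0],[1,0,0,-0.02,0],[1,-0.02,0,-0.02,2],[1,-0.03,0,-0.01,2],[1,-0.035,0,0,2],[0.5,-0.035,0,0,2],[0.5,-0.035,0,0,2],[0.5,-0.035,0,0,2]]]' 20; python3 go.py 530 -146.5 190 -23.2
```

```text
time_s: 5.53
position: [508.7, 23.3, 213.0]
tool_rot: [0.792, 0.611, 0.003, -0.002]
contact_force: [0.4, -0.1, 0.1]
grip_width: 18.3
t 5.53 p [508.7  23.3 213. ] toolY -14.67 z [ 0.003  0.007 -1.   ] F [ 0.4 -0.1  0.1] w 18.3
shift tool mm [-159.1   63.5   21.9] turn 8.534724377106302
```

```bash
python3 -m crank '[[[0.5,-0.03,0.012,0.003,1.7],[0.5,-0.03,0.012,0.003,1.7],[0.5,-0.03,0.012,0.003,1.7],[0.5,-0.03,0.012,0.003,1.7],[0.5,-0.02,0.01,0.003,0.8],[0.5,0,0,0,0],[0.5,0,0,0,0]]]' 20; python3 go.py 530 -146.5 190 -23.2;  python3 - <<'E'
from h import *
import pickle
c=cam('wrist'); cv2.imwrite('pics/w2.png',robot.get_image('wrist')); pickle.dump(c,open('w2.pkl','wb'))
a=cv2.resize(robot.get_image('top')[205:285,175:335],None,fx=4,fy=4)
b=cv2.resize(robot.get_image('scene')[130:225,280:400],None,fx=4,fy=4)
w=cv2.imread('pics/w2.png')
out=np.zeros((600,800,3),np.uint8); out[:200,:320]=cv2.resize(a,(320,160)).repeat(1,0)[:200] if 0 else 0
out[:190,640-0:640]=0
out[:400,:640]=w; out[400:560,:320]=cv2.resize(a,(320,160)); out[400:590,320:560]=cv2.resize(b,(240,190)); cv2.imwrite('pics/m2.png',out)
E
```

```text
time_s: 6.12
position: [515.2, -146.3, 195.2]
tool_rot: [0.836, 0.548, -0.001, -0.0]
contact_force: [0.8, -0.4, 0.1]
grip_width: 44.1
t 6.12 p [ 515.2 -146.3  195.2] toolY -23.52 z [-0.002  0.    -1.   ] F [ 0.8 -0.4  0.1] w 44.1
shift tool mm [ 5.7 13.7  5.1] turn -0.31899886783104137
```

View pics/m2.png

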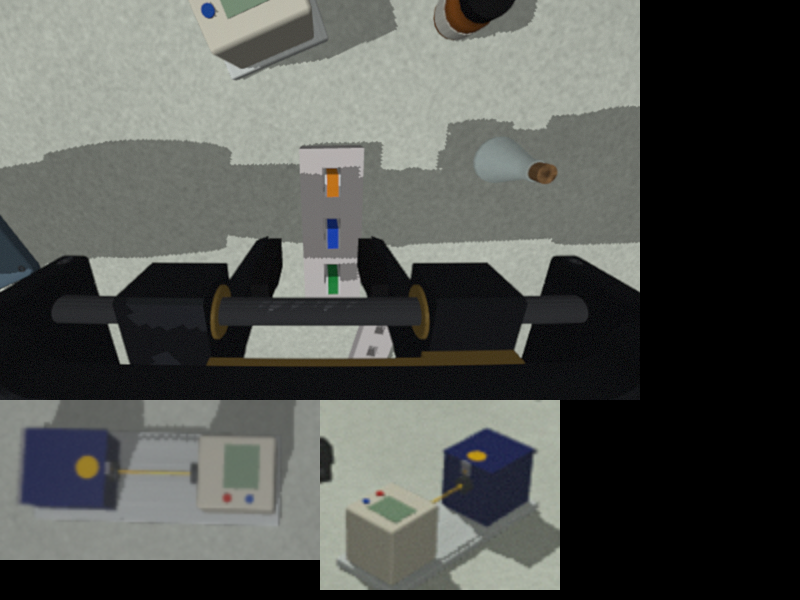

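Cover shut in both views. In the wrist view the amber cell is at about (333,185), blue (333,235) and green (333,280). I'll zoom in on the tops.

Run:
```python
from h import *
w=cv2.imread('pics/w2.png')
cv2.imwrite('pics/c2.png',cv2.resize(w[140:260,290:380],None,fx=5,fy=5,interpolation=cv2.INTER_NEAREST))
```

```text
(no output)
```

View pics/c2.png

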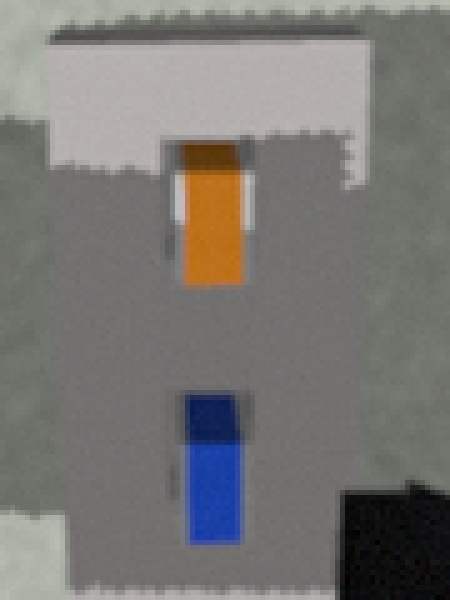

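```bash
python3 - <<'E'
from h import *
import pickle
c=pickle.load(open('w2.pkl','rb')); T=cam('top')
a=onz(c,332.2,185,53); b=onz(c,332.6,238.2,53); print(a,b,np.degrees(np.arctan2(*(a-b)[[1,0]]))-90)
print(tri([(c,332.2,185),(T,345+113/4-.4,205+146/4-.4)]))
E
python3 go.py 530 -147 100 -23.2
```

```text
[ 528.95794518 -146.53726667   53.        ] [ 506.25985364 -201.95106123   53.        ] -22.27453863720507
(array([ 529.28481127, -146.39742189,   54.53709308]), [np.float64(0.33732206609415893), np.float64(0.14723129246682196)])
t 6.27 p [ 515.6 -144.2  195.5] toolY -23.3 z [-0.001  0.    -1.   ] F [1.4 0.4 0.7] w 43.9
shift tool mm [ 3.1 14.5 95.5] turn -0.10022067245228783
```

```bash
python3 -m crank '[[[0.5,0.001,0.004,0.02,-0.1],[0.5,0.001,0.004,0.02,-0.1],[0.5,0.001,0.003,0.02,-0.1],[0.5,0,0.003,0.018,0],[0.5,0,0,0.01,0],[0.5,0,0,0,0],[0.5,0,0,0,0]]]' 20; python3 go.py 529.4 -146.5 42.5 -22.8
```

```text
time_s: 6.85
position: [533.7, -134.8, 107.2]
tool_rot: [0.829, 0.559, 0.003, -0.0]
contact_force: [0.5, -0.2, 0.2]
grip_width: 44.1
t 6.85 p [ 533.7 -134.8  107.2] toolY -21.96 z [ 0.005  0.004 -1.   ] F [ 0.5 -0.2  0.2] w 44.1
shift tool mm [-12.8   0.2  64.7] turn 0.8383572078697163
```

```bash
python3 -m crank '[[[0.5,-0.005,0,0.008,0.3],[0.5,-0.004,0,0.008,0.3],[0.5,-0.002,0,0.008,0],[0.5,0,0,0.004,0],[0.5,0,0,0,0]]]' 20; python3 go.py 529.4 -146.5 42.5 -22.8
```

```text
time_s: 7.27
position: [530.8, -145.5, 79.7]
tool_rot: [0.832, 0.555, 0.005, 0.002]
contact_force: [1.0, -0.3, 0.8]
grip_width: 43.7
t 7.27 p [ 530.8 -145.5   79.7] toolY -22.56 z [ 0.01   0.003 -1.   ] F [ 1.  -0.3  0.8] w 43.7
shift tool mm [-1.7 -1.2 37.2] turn 0.23676747104428486
```

```bash
python3 -m crank '[[[0.5,-0.001,-0.001,0.008,0.1],[0.5,0,0,0.008,0.1],[0.5,0,0,0.008,0],[0.5,0,0,0.005,0],[0.5,0,0,0,0]]]' 20; python3 go.py 529.4 -146.5 42.5 -22.8
```

```text
time_s: 7.68
position: [529.7, -146.5, 47.7]
tool_rot: [0.833, 0.553, 0.005, 0.002]
contact_force: [0.2, 0.8, -0.4]
grip_width: 44.2
t 7.68 p [ 529.7 -146.5   47.7] toolY -22.83 z [ 0.01   0.003 -1.   ] F [ 0.2  0.8 -0.4] w 44.2
shift tool mm [-0.2 -0.3  5.2] turn -0.032201210784560175
```

```bash
python3 -m crank '[[[0.5,0,0,0.003,0],[0.5,0,0,0.002,0],[0.5,0,0,0,0]]]' 12; python3 go.py 529.4 -146.5 42.5 -22.8
```

```text
time_s: 7.93
position: [529.7, -146.0, 41.8]
tool_rot: [0.833, 0.553, 0.005, 0.001]
contact_force: [-0.7, -0.1, 0.6]
grip_width: 43.7
t 7.93 p [ 529.7 -146.    41.8] toolY -22.8 z [ 0.009  0.003 -1.   ] F [-0.7 -0.1  0.6] w 43.7
shift tool mm [-0.6 -0.1 -0.7] turn -0.0024204372649343497
```

```bash
python3 -m crank '[[[0.95,0,0,0,0],[0.95,0,0,0,0],[0.95,0,0,0,0],[0.95,0,0,0,0],[0.95,0,0,0,0],[0.95,0,0,0,0]]]' 12; python3 go.py 529.4 -146.5 42.5 -22.8
```

```text
time_s: 8.43
position: [530.6, -146.1, 42.7]
tool_rot: [0.833, 0.553, 0.005, 0.002]
contact_force: [0.1, 0.1, -1.0]
grip_width: 16.1
t 8.43 p [ 530.6 -146.1   42.7] toolY -22.8 z [ 0.011  0.003 -1.   ] F [ 0.1  0.1 -1. ] w 16.1
shift tool mm [-0.8 -0.9  0.2] turn 0.0011555630986208598
```

```bash
python3 -m crank '[[[1,0,0,0,0],[1,0,0,-0.004,0],[1,0,0,-0.008,0],[1,0,0,-0.015,0],[1,0,0,-0.02,0],[1,0,0,-0.02,0],[1,0,0,-0.02,0],[1,0,0,-0.02,0],[1,0,0,-0.015,0],[1,0,0,-0.01,0],[1,0,0,0,0]]]' 20; python3 go.py 534.3 134.3 180 -2.5
```

```text
time_s: 9.35
position: [528.2, -146.0, 185.3]
tool_rot: [0.833, 0.554, 0.005, 0.002]
contact_force: [-0.1, -0.7, -1.0]
grip_width: 16.0
t 9.35 p [ 528.2 -146.   185.3] toolY -22.73 z [ 0.011  0.002 -1.   ] F [-0.1 -0.7 -1. ] w 16.0
shift tool mm [ 260.8 -102.7    6. ] turn -20.231256132940054
```

```bash
python3 -m crank '[[[1,0,0,0,-3],[1,0,0,0,-4],[1,0,0,0,-4],[1,0.01,0,0,-4],[1,0.02,0,0,-3],[1,0.025,0,0,-1.5],[1,0.025,0,0,0],[1,0.025,0,0,0],[1,0.025,0,0,0],[1,0.025,0,0,0],[1,0.025,0,0,0],[1,0.025,0,0,0],[1,0.02,0,0,0],[1,0.01,0,0,0],[1,0,0,0,0]]]' 20; python3 go.py 534.3 134.3 180 -2.5
```

```text
time_s: 10.6
position: [534.5, 110.1, 179.3]
tool_rot: [0.718, 0.696, 0.002, -0.002]
contact_force: [0.2, 0.5, 0.1]
grip_width: 15.9
t 10.6 p [534.5 110.1 179.3] toolY -1.82 z [ 0.     0.006 -1.   ] F [0.2 0.5 0.1] w 15.9
shift tool mm [24.2 -1.  -0.5] turn 0.6752831931278873
```

```bash
python3 -m crank '[[[1,0.008,0,0,0.3],[1,0.008,0,0,0.3],[1,0.004,0,0,0],[1,0,0,0,0],[1,0,0,0,0],[1,0,0,0,0]]]' 20; python3 go.py 534.3 134.3 84.7 -2.5;  python3 - <<'E'
from h import *
import pickle
c=cam('wrist'); w=robot.get_image('wrist'); cv2.imwrite('pics/w3.png',w); pickle.dump(c,open('w3.pkl','wb'))
t=robot.get_image('top'); cv2.imwrite('pics/t3.png',t)
o=np.zeros((600,800,3),np.uint8); x=cv2.resize(w[170:320,200:440],(800,500),interpolation=cv2.INTER_CUBIC) if 0 else cv2.resize(w[100:320,160:480],None,fx=2.5,fy=2.5,interpolation=cv2.INTER_CUBIC)
cv2.imwrite('pics/c3.png',x)
E
```

```text
time_s: 11.1
position: [534.8, 128.2, 178.2]
tool_rot: [0.723, 0.69, 0.001, -0.002]
contact_force: [-0.4, 0.5, -0.8]
grip_width: 16.1
t 11.1 p [534.8 128.2 178.2] toolY -2.68 z [-0.002  0.003 -1.   ] F [-0.4  0.5 -0.8] w 16.1
shift tool mm [ 5.7 -0.6 93.5] turn -0.18482903792218242
```

View pics/c3.png

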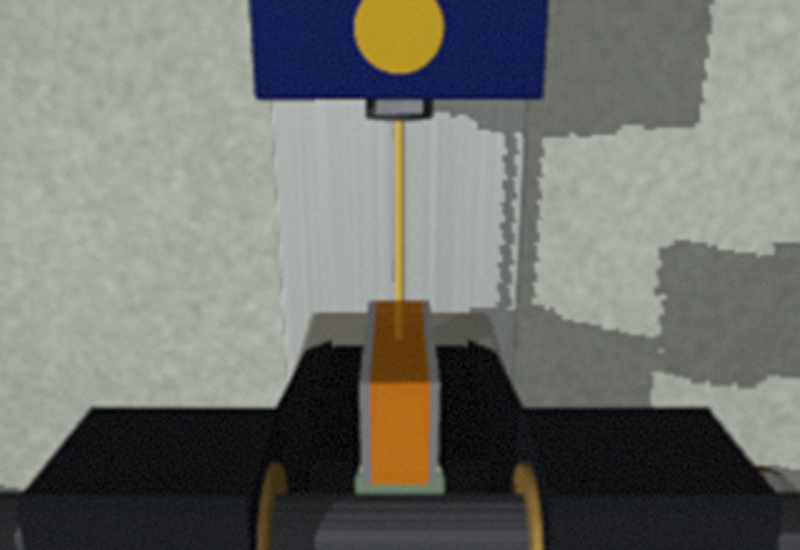

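The cell is held squarely between the pads: lower edge at crop columns 371–429, with the beam at column 400 running straight down the picture. Pad shut at (400,28).

Run:
```python
from h import *
import pickle
c=pickle.load(open('w3.pkl','rb'))
a=onz(c,319.8,148.5,65);b=onz(c,319.8,230,65); print('beam',a,b,np.degrees(np.arctan2(b[0]-a[0],a[1]-b[1])),'lamp tube end',a,'x at y=134',a[0]+(b-a)[0]*(134-a[1])/(b-a)[1])
z=178.2+10.3
print('cell top',[onz(c,160+u/2.5-.4,100+v/2.5-.4,z) for u,v in((370,381),(432,381),(370,485),(431,485))])
print('cell near bottom edge',[onz(c,160+u/2.5-.4,100+301/2.5-.4,z-45) for u in(371,429)])
print('pad',onz(c,160+400/2.5,100+28/2.5,99),'house edge',[onz(c,160+u/2.5,100+98/2.5,99) for u in (256,545)])
```

```text
beam [536.64929761 174.85309073  65.        ] [533.04445245  96.9023845   65.        ] -2.647767721040322 lamp tube end [536.64929761 174.85309073  65.        ] x at y=134 534.7600387017455
cell top [array([528.96878309, 139.66012047, 188.5       ]), array([541.27722027, 139.09525072, 188.5       ]), array([527.5071114 , 115.30991252, 188.5       ]), array([540.2879455 , 114.72709733, 188.5       ])]
cell near bottom edge [array([527.29894028, 138.87525724, 143.5       ]), array([542.39703801, 138.1795325 , 143.5       ])]
pad [538.25141997 206.2259313   99.        ] house edge [array([493.92231375, 188.1225108 ,  99.        ]), array([581.00511584, 184.07240835,  99.        ])]
```

```bash
python3 -m crank '[[[1,0.002,0,0.008,0],[1,0.002,0,0.01,0],[1,0.001,0,0.01,0],[1,0,0,0.008,0],[1,0,0,0.004,0],[1,0,0,0,0]]]' 20; python3 go.py 534.8 134 84.7 -2.6
```

```text
time_s: 11.7
position: [534.7, 132.0, 133.0]
tool_rot: [0.724, 0.689, -0.0, -0.002]
contact_force: [-0.0, 0.1, -0.8]
grip_width: 15.7
t 11.7 p [534.7 132.  133. ] toolY -2.82 z [-0.003  0.002 -1.   ] F [-0.   0.1 -0.8] w 15.7
shift tool mm [ 1.9  0.2 48.3] turn -0.22425609992309736
```

```bash
python3 -m crank '[[[1,0.0005,0,0.007,0],[1,0.0005,0,0.009,0],[1,0.0005,0,0.009,0],[1,0,0,0.008,-0.1],[1,0,0,0.005,-0.1],[1,0,0,0.002,0],[1,0,0,0,0]]]' 20; python3 go.py 534.8 134 84.7 -2.6
```

```text
time_s: 12.28
position: [534.2, 133.8, 87.9]
tool_rot: [0.723, 0.691, -0.001, -0.002]
contact_force: [0.4, 0.0, 0.0]
grip_width: 15.8
t 12.28 p [534.2 133.8  87.9] toolY -2.59 z [-0.004  0.002 -1.   ] F [0.4 0.  0. ] w 15.8
shift tool mm [0.2 0.6 3.2] turn 0.012124258453562131
```

```bash
python3 -m crank '[[[1,0,0.0003,0.002,0],[1,0,0,0.001,0],[1,0,0,0,0],[1,0,0,0,0]]]' 20; python3 go.py 534.8 134 84.7 -2.6
python3 - <<'E'
from h import *
w=robot.get_image('wrist');s=robot.get_image('scene');t=robot.get_image('top')
o=np.zeros((600,800,3),np.uint8)
o[:330,:480]=cv2.resize(w[100:320,160:480],(480,330),interpolation=cv2.INTER_CUBIC)
o[330:600,:342]=cv2.resize(s[130:225,280:400],(342,270),interpolation=cv2.INTER_CUBIC)
o[330:530,350:800]=cv2.resize(t[150:290,165:480],(450,200),interpolation=cv2.INTER_CUBIC)
o[:330,485:800]=cv2.resize(s[200:320,180:380],(315,189)).repeat(1,0) if 0 else 0
o[:189,485:800]=cv2.resize(s[200:320,180:380],(315,189))
cv2.imwrite('pics/m4.png',o)
E
```

```text
time_s: 12.62
position: [535.1, 134.0, 85.2]
tool_rot: [0.723, 0.691, -0.0, -0.002]
contact_force: [0.6, 0.1, -0.3]
grip_width: 16.3
t 12.62 p [535.1 134.   85.2] toolY -2.59 z [-0.003  0.003 -1.   ] F [ 0.6  0.1 -0.3] w 16.3
shift tool mm [-0.1 -0.3  0.5] turn 0.008493192696014784
```

View pics/m4.png

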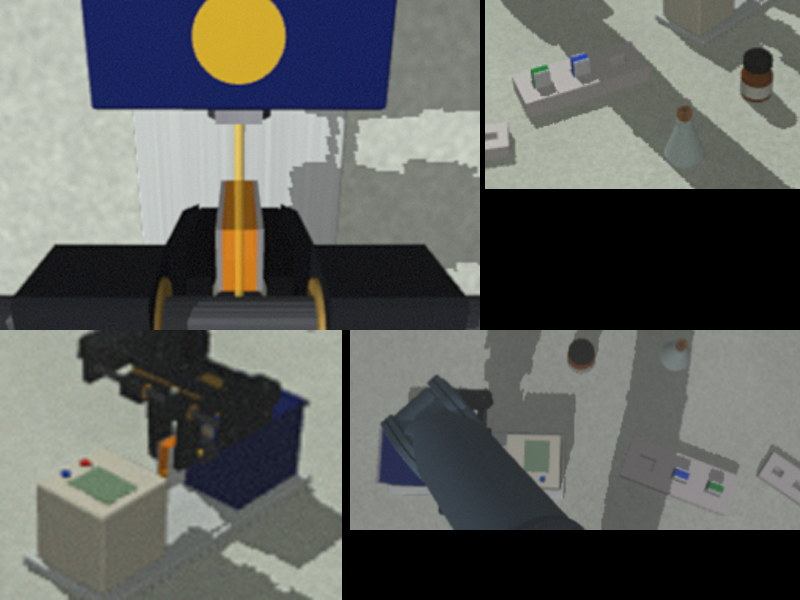

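The beam (column 239) runs through the middle of the cell (columns 217–261). The cover is shut, and the other cells, flask and jar are where they were. Handing in.

```bash
python3 go.py 534.8 134 84.7 -2.6; python3 -c "
from station import robot
print(abs(robot.read_state()['qd']).max()); print(robot.job_done())"; python3 go.py 534.8 134 84.7 -2.6
```

```text
t 12.77 p [535.1 134.   85.2] toolY -2.59 z [-0.003  0.003 -1.   ] F [ 0.3 -0.6  0.3] w 15.8
shift tool mm [-0.  -0.3  0.5] turn 0.011195493071463947
0.0024783355544027484
the job is handed in; nothing more can be done
None
the job is handed in; nothing more can be done
```

I pressed the cover shut, then lifted the amber cell from the rack by its frosted faces, and the arm is now holding it still in the photometer's gap. I handed the job in at about 12.8 s of the 51 s allowed.

- **Cover:** it stayed flat with nothing touching it, in all the pictures taken after I let go. The final push peaked at about 47 N through the fingertips against the closed house. That is over the 40 N limit, which is worded for the arm and the gripper's body, so I took it not to cover the fingertips. The wrist stayed well under its 120 N limit.
- **Cell:** the gripper reads about 16 mm, which matches the width between the frosted faces. The last wrist picture shows the beam running through the middle of the cell, square to within about 0.1°. By calculation it passes about 15.5 mm above the underside, in the lower half, and the cell is within 1–2 mm of midway between the houses.
- **Stillness:** joint speeds were about 0.002 rad/s just before hand-in, with no contact force beyond sensor noise.
- **Everything else:** the green and blue cells, flask and jar were where they started in the last pictures, by eye.

No check failed. My estimates of where the cell, beam and rack stood agreed to 1–2 mm between cameras.

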